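# Feed a conduit up to the length stop of a cut-off guide

## Task

Get the long piece of conduit ready for cutting: lay it in the infeed trough of the cut-off guide and push it along, across the saw gap and under the clamp stirrup, until its end is right up against the head of the stop's adjusting screw. Push gently: the length stop is only hand-tight and must stay where it was set. Leave the conduit lying there in the troughs, let go, and leave the short offcut, the multimeter and the screwdriver alone.

Things in the scene. Friction and masses are not known exactly. Their poses are not given: they have to be found in the camera images.
- guide: fixed cut-off guide: grey base plate 12 mm thick (x -160 to 202, y -58 to 34 mm) with two aluminium V-troughs in one line, an open 24 mm saw gap between them. Origin on the underside below the middle of the gap; x along the troughs (y = 0) towards the stop, z up. A 12 mm bar carries the stop beside the outfeed trough (y -40, x 47 to 197, z 36 mm)
- infeed (a point): middle of the infeed V-trough (guide x -162 to -12 mm), on the axis of a seated 25 mm conduit, 35.7 mm above the bench. 90-degree V, inner corner 17.7 mm below this point; the legs end 5.7 mm below it, 14 mm either side over the outside, so the upper half of the conduit and some more stands clear. Axes as the guide's; both trough ends are open
- outfeed (a point): middle of the outfeed V-trough (guide x 12 to 150 mm), same section, height and line as the infeed trough; on the axis of a seated conduit. Its mouth at the saw gap is flared by 1.5 mm over the first 14 mm, so that an end pushed across the gap rides in. Axes as the guide's
- stirrup (a point): fixed clamp stirrup over the outfeed trough, guide x 30 to 44 mm; this point is the middle of the underside of its bridge, 58 mm above the bench. Posts 24 to 32 mm either side of the centre line; backed-off clamp screw down to 56 mm, T-handle up to 101 mm above the bench. The conduit (top at 48 mm) has to go in beneath it lengthwise from the infeed side
- stop: length stop: steel carriage on the bar, arm across the outfeed trough; shifts at about 30 N. Origin on a seated conduit's axis in the arm's face towards the gap, at guide x 110 to 150 mm; axes as the guide's. A screw with a flat 17 mm head reaches out of the arm; the head's face, which the conduit has to touch, is 10 to 30 mm before the origin: it varies and is not measured
- conduit: the long piece of galvanised steel conduit: straight round tube with plain ends, 25 mm diameter, 200 mm long, 0.15 to 0.31 kg, lying on the bench. Origin at the middle of its length on its axis; x along the tube (it may have rolled, so y and z point anywhere). Both ends are alike
- offcut: bystander: a short piece of the same conduit, 25 mm diameter, 110 mm long, lying on the bench near the long one; origin at the middle on its axis, x along the tube
- multimeter: bystander: black multimeter lying on the bench beyond the guide, 145 x 76 x 38 mm, origin under its middle, x along its length
- screwdriver: bystander: screwdriver lying on the bench on the robot's side of the guide; x along the tool
There are look-alikes about, which are no part of the job. What is shaped like the conduit but purple is not meant.

How it is judged (in metres and radians):
On the way:
1. the long conduit lies in the infeed trough, its leading end not yet beyond the stirrup (y of conduit in the frame of guide between -0.003 and 0.003 m and z of conduit in the frame of guide between 0.0335 and 0.0385 m and angle between the x axis of conduit and the x axis of guide, either way round below 0.035 rad and x of conduit in the frame of guide between -0.16 and -0.06 m), for 0.2 s.
At the end, for the whole second after the job is handed in: the long conduit is at rest in both troughs (axis within 3 mm of the seated line, within 2 degrees of the troughs' direction), the gap between its end and the screw head is under 1.5 mm, and the length stop is within 2 mm of where it was (y of conduit in the frame of guide between -0.003 and 0.003 m and z of conduit in the frame of guide between 0.0335 and 0.0385 m and angle between the x axis of conduit and the x axis of guide, either way round below 0.035 rad and distance between conduit and stop_screw_c0 below 0.1045 m and distance of stop from where it was at the start of the episode below 0.002 m and linear speed of conduit below 0.01 m/s); the robot touches nothing.
It fails at once if the length stop is shifted by more than 2 mm (distance of stop from where it was at the start of the episode above 0.002 m).
It fails at once if the offcut is moved by more than 15 mm (distance of offcut from where it was at the start of the episode above 0.015 m).
It fails at once if the multimeter is moved by more than 15 mm (distance of multimeter from where it was at the start of the episode above 0.015 m).
It fails at once if the screwdriver is moved by more than 15 mm (distance of screwdriver from where it was at the start of the episode above 0.015 m).
It also fails if it takes over 54 s, if anything falls off the work surface, if the arm or the gripper's body presses on something with over 40 N, if the wrist force passes 120 N, or if a joint passes its speed limit or range.

## Robot

A 6-joint arm with a two-finger parallel gripper is mounted at the origin on the work surface. World frame = base frame: x ahead of the robot, y to its left, z up, the work surface at z = 0. Lengths are in m, angles in degrees, forces in N, time in s.
With the tool pointing down it reaches from about 0.3 to 0.75 m from the base axis. Payload 8.5 kg.
Tool frame: the origin (TCP) lies midway between the tips of the shut fingers; the grasp point (between the pads) lies 19 mm behind it; z points along the fingers, y is the line along which they close (so a half turn about z gives the same grasp; the last joint's range is limited). The gripper opens to 85 mm and grips with 20 to 120 N. Pads are 22 mm wide; open, the fingers measure 114 mm over their backs; the gripper's body (76 mm by 85 mm) begins 54 mm behind the grasp point. The pads swing forward as they close: fully open they stand 13 mm farther back than shut.
Start: joints at [-89.341, 21.807, 74.336, -0, 83.858, -12.336], TCP at [0.124, -0.536, 0.231] pointing down, gripper open.
Joint ranges: [-178.18, 178.18], [-50.72, 133.34], [12.68, 142.11], [-81.47, 261.47], [9.98, 163.14], [-165.26, 165.26]. Speed limits (degrees/s): [136.94, 136.94, 180, 180, 180, 180].

## Interface

Orientations are given as a 3x3 rotation matrix whose columns are the frame's x, y, z axes.
In Python, from rig import env, viewer, recognise, pinpoint gives the robot as it stands.
- The arm moves only by the tool move_arm, never from a script. Its argument "plan" is text: rows parted by semicolons, each of 7 numbers parted by spaces: the shift along the tool's x, y, z in m, then the turn, a rotation vector about the tool's x, y, z in rad, then the finger opening in m, from 0 to 0.0854. A call has 1 to 12 rows; each row shifts and turns the commanded pose from where the row before left it, along the tool's axes as they then stand; what a row does not reach is not made up. A row lasts 1/8 s, in which the tool goes at most 62.5 mm and 10.7 degrees, less where a joint would pass 70% of its speed; a pose out of reach is approached as far as the arm can. A call is refused whole if a number of a shift passes 0.0625 or a number of a turn 0.188, either way. A call with a gripper value outside its range is refused whole. The fingers move at their own pace and stop on an object; "grip_force" is the grip in N (left out, the last holds). Time passes only in rows, so rows that do not move let the fingers close. It gives the time, the measured TCP pose, the force, the opening and the grip force at its end, in the units of the state.
- env.observe(): the state, without advancing time (a new reading comes with each control period).
- viewer.get_image(name): name is "scene" or "top"; returns (picture, depth): 420x560x3 uint8, red, green, blue; 420x560 float32, m along the optical axis (not along the pixel's ray), 0 where there is no reading.
- viewer.calibration(name): a dict with "fx", "fy", "cx", "cy" (pixels), "R" (3x3) and "t" (3): a world point X has camera coordinates R X + t. Camera axes: x right, y down, z forward; pixel columns grow to the right and rows downward; lengths in m; the calibration is good to about 2 mm. A picture is of the moment at which its call begins. calibration takes no time and is no camera call.
- env.close_job(): hands the job in; it is judged then, once.
Trained networks look in the newest picture that a camera, given by its name, has taken for a name from the list of things; names that differ only in an ending like _2 or _b are one class to them, and where a whole thing is asked for, a point or a joint stands for the part that bears it (a point fixed in the world has none). Each returns a list of dicts, best first, with "conf" (0 to 1); they miss things now and then, are a little off and sometimes report something else, mostly with a low value. They report only what shows in the picture. A call takes as long as a camera call. They do not tell look-alikes from the thing itself.
- recognise(camera, name): "extent" ([centre column, centre row, width, height] in pixels, round what is visible of it).
- pinpoint(camera, name): "pixel" ([column, row] in pixels: a listed point, or the origin of a listed thing).
The state is a dict: "time_s": time; "q": joint angles; "qvel": joint speeds; "joint_efforts": joint torques, N m; "position": TCP position; "tool_rot": TCP orientation; "ft_force": force on the tool from outside, world axes, zero at the start; "wrist_torque": the same for the moment, N m; "grip_width": finger opening in m; "gripper_force": force on a finger pad.
Only numpy, scipy, OpenCV 4.12 (cv2) and the standard library are available. Lean on these libraries where they do the work, as an engineer would, in place of code of your own. Each camera call takes 0.05 s, during which the arm holds its last target. There are 200 camera calls.

## Working session

There is one attempt and no reset: what is moved stays moved. The work goes in short steps, Python scripts to look and compute and a tool call to move; the robot and the scene stay as the last step left them, time stands still between calls to the robot, and variables do not carry over. Pictures are saved under pics/ and viewed, at most 10 in all, crops included, and the job is handed in when it is done.

Besides the shell and the picture viewer there is one more tool, called after "Request:" in YAML: its name, and indented under it one key for each argument. move_arm: Moves the arm, as the interface text tells. Its arguments: {"type":"object","properties":{"plan":{"type":"string"},"grip_force":{"type":"number"}},"required":["plan"]}

```bash
mkdir -p pics
cat > h.py <<'E'
import numpy as np, cv2
from rig import env, viewer, recognise, pinpoint
def cal(n):
    c=viewer.calibration(n); K=np.array([[c['fx'],0,c['cx']],[0,c['fy'],c['cy']],[0,0,1]],float)
    return K,np.array(c['R']),np.array(c['t'])
def cloud(n,d):
    K,R,t=cal(n); v,u=np.indices(d.shape)
    p=np.stack([(u-K[0,2])/K[0,0]*d,(v-K[1,2])/K[1,1]*d,d],-1)
    return (p-t)@R
def atz(n,px,z):
    K,R,t=cal(n); r=R.T@np.linalg.inv(K)@[px[0],px[1],1]; o=-R.T@t
    return o+r*(z-o[2])/r[2]
def proj(n,X):
    K,R,t=cal(n); p=K@(R@np.asarray(X)+t); return p[:2]/p[2]
E
python3 - <<'E'
from h import *
ims=[]
for n in('scene','top'):
    p,d=viewer.get_image(n); np.savez('pics/'+n+'0.npz',p=p,d=d); cv2.imwrite('pics/%s0.png'%n,p[...,::-1])
    print(n,'cam at',-cal(n)[1].T@cal(n)[2],cal(n)[0][0,0])
    for k in('conduit','offcut'):
        print(k,[(np.round(r['extent']),round(r['conf'],2)) for r in recognise(n,k)])
    for k in('infeed','outfeed','stirrup','stop','guide','conduit','offcut','screwdriver','multimeter'):
        print(k,[(np.round(r['pixel'],1),round(r['conf'],2)) for r in pinpoint(n,k)])
print(env.observe())
E
```

```text
scene cam at [1.16862192 0.52174565 0.92930886] 488.4363389705696
conduit [(array([377., 196.,  51.,  52.]), 0.71), (array([298., 313.,  78.,  66.]), 0.7)]
offcut [(array([344., 249.,  25.,  36.]), 0.96)]
infeed [(array([181.7, 187. ]), 0.85)]
outfeed [(array([238. , 209.3]), 0.8)]
stirrup [(array([223.9, 196.3]), 0.75)]
stop [(array([251.1, 217.5]), 0.92)]
guide [(array([213.1, 208.1]), 0.69)]
conduit [(array([404.6, 267.4]), 0.73), (array([295.2, 314.1]), 0.65), (array([374.6, 194.2]), 0.59), (array([345.4, 245.4]), 0.18)]
offcut [(array([342.4, 245.7]), 0.63)]
screwdriver [(array([240.6, 164.9]), 0.94)]
multimeter [(array([129.4, 273.6]), 0.74)]
top cam at [0.47537258 0.14135555 0.96224086] 453.60502484284683
conduit [(array([213., 330.,  88.,  59.]), 0.97), (array([211., 134.,  94.,  26.]), 0.68), (array([138., 235.,  37.,  98.]), 0.65)]
offcut [(array([206., 232.,  20.,  56.]), 0.88)]
infeed [(array([409.8, 200. ]), 0.66)]
outfeed [(array([329.8, 198.2]), 0.96)]
stirrup [(array([352.4, 201.3]), 0.81)]
stop [(array([307.9, 201.6]), 0.7), (array([354. , 203.9]), 0.28)]
guide [(arr
[... 307 characters left out ...]
9279e+01, -1.23364019e+01]), 'qvel': array([-0.0035428 , -0.01006149,  0.02183626,  0.05447866, -0.0570482 ,
        0.0488901 ]), 'joint_efforts': array([-2.46348909e-04, -4.48343682e+01, -2.31469023e+01, -2.26615598e-04,
        4.94159740e-04,  1.64060488e-06]), 'position': array([ 0.12367115, -0.53588543,  0.23130686]), 'tool_rot': array([[ 9.74387452e-01,  2.24875727e-01, -7.12651201e-06],
       [ 2.24875727e-01, -9.74387451e-01,  4.52801285e-05],
       [ 3.23841792e-06, -4.57229686e-05, -9.99999999e-01]]), 'ft_force': array([ 0.20594401,  0.19603488, -0.35802893]), 'wrist_torque': array([-0.00958864, -0.03260097,  0.0219913 ]), 'gripper_force': 0.0, 'grip_width': 0.08565844096270575}
```

View pics/top0.png

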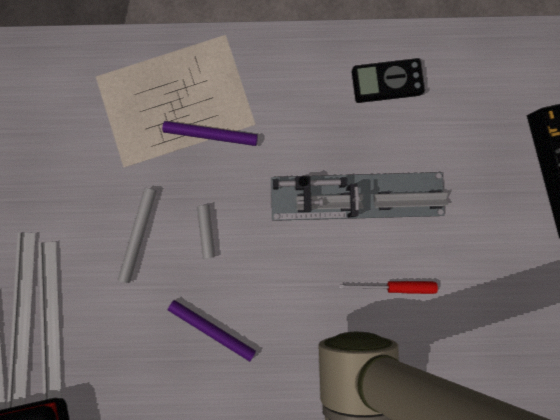

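View pics/scene0.png

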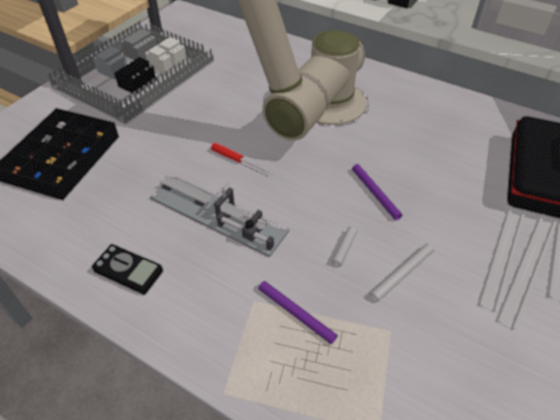

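The top view shows these candidates for the conduit:
- grey long tube at (138,235)
- purple tubes at (211,134) and (213,330)
- short grey offcut at (206,232)
- long grey strips at the left, (22,315) and (50,320)

By the description I choose (138,235). In the guide, infeed is at (410,200), the stirrup at (352,201) and the stop near (305,200).

Run:
```python
from h import *
f=np.load('pics/top0.npz'); p,d=f['p'],f['d']; P=cloud('top',d)
def tube(name,u0,u1,v0,v1):
    q=P[v0:v1,u0:u1].reshape(-1,3); q=q[(q[:,2]>.010)&(q[:,2]<.06)]
    r=cv2.minAreaRect(q[:,:2].astype(np.float32)*1000)
    m=q[:,:2].mean(0); w,V=np.linalg.eigh(np.cov((q[:,:2]-m).T)); a=V[:,1]; s=(q[:,:2]-m)@a
    print(name,'mean',m.round(4),'mid',(m+a*(s.max()+s.min())/2).round(4),'dir',a.round(4),'len',s.ptp() if hasattr(s,'ptp') else np.ptp(s),'ztop',np.percentile(q[:,2],97).round(4),r)
tube('conduit',110,165,180,290); tube('offcut',190,222,198,265)
tube('infeed?',378,440,185,212)
# bench & plate
print('bench',np.median(P[230:260,250:330,2]),'plate',np.median(P[212:215,380:430,2]))
g=P[165:230,262:460]; m=(g[...,2]>.006)&(g[...,2]<.018)
r=cv2.minAreaRect(g[m][:,:2].astype(np.float32)*1000); print('plate rect',r)
for n,px,z in(('infeed',(409.8,200),.0357),('outfeed',(329.8,198.2),.0357),('stirrup',(352.4,201.3),.058),('stop',(307.9,201.6),.0357),('guide',(362.3,200.3),0)): print(n,atz('top',px,z).round(4))
for n,px,z in(('infeed',(181.7,187),.0357),('outfeed',(238,209.3),.0357),('stirrup',(223.9,196.3),.058),('stop',(251.1,217.5),.0357),('guide',(213.1,208.1),0),('conduit',(404.6,267.4),.0125)): print('s',n,atz('scene',px,z).round(4))
a=cv2.resize(p[160:235,255:465],None,fx=3.8,fy=3.8,interpolation=cv2.INTER_CUBIC)
b=cv2.resize(p[175:295,100:230],None,fx=2.4,fy=2.4,interpolation=cv2.INTER_CUBIC)
o=np.zeros((600,800,3),np.uint8); o[:a.shape[0],:a.shape[1]]=a[:, :800]; o[290:290+b.shape[0],:b.shape[1]]=b
cv2.imwrite('pics/c1.png',o[...,::-1])
```

```text
conduit mean [0.4903 0.4346] mid [0.4909 0.4344] dir [-0.9609  0.277 ] len 0.19954452379339965 ztop 0.028 ((491.5075378417969, 436.62200927734375), (25.38795280456543, 199.56642150878906), 73.79773712158203)
offcut mean [0.4957 0.2917] mid [0.4961 0.2918] dir [-0.9941 -0.1083] len 0.1101188596796499 ztop 0.0279 ((496.0162048339844, 292.84564208984375), (110.0724105834961, 24.760854721069336), 6.011199474334717)
infeed? mean [ 0.5573 -0.1302] mid [ 0.5573 -0.1311] dir [0.0019 1.    ] len 0.13361478197900173 ztop 0.0318 ((558.0760498046875, -131.03268432617188), (132.90115356445312, 55.4929084777832), 88.86810302734375)
bench 0.0010729380936699124 plate 0.013264813430652327
plate rect ((556.5126953125, -31.85357666015625), (114.67833709716797, 396.7303161621094), 1.7541742324829102)
infeed [ 0.5518 -0.1285  0.0357]
outfeed [0.5584 0.0351 0.0357]
stirrup [ 0.5494 -0.0074  0.058 ]
stop [0.5522 0.0801 0.0357]
guide [ 0.5559 -0.038   0.    ]
s infeed [ 0.5606 -0.1356  0.0357]
s outfeed [0.5486 0.0292 0.0357]
s stirrup [ 0.5471 -0.0117  0.058 ]
s stop [0.5539 0.0709 0.0357]
s guide [ 0.5533 -0.0468  0.    ]
s conduit [0.4811 0.4376 0.0125]
```

View pics/c1.png

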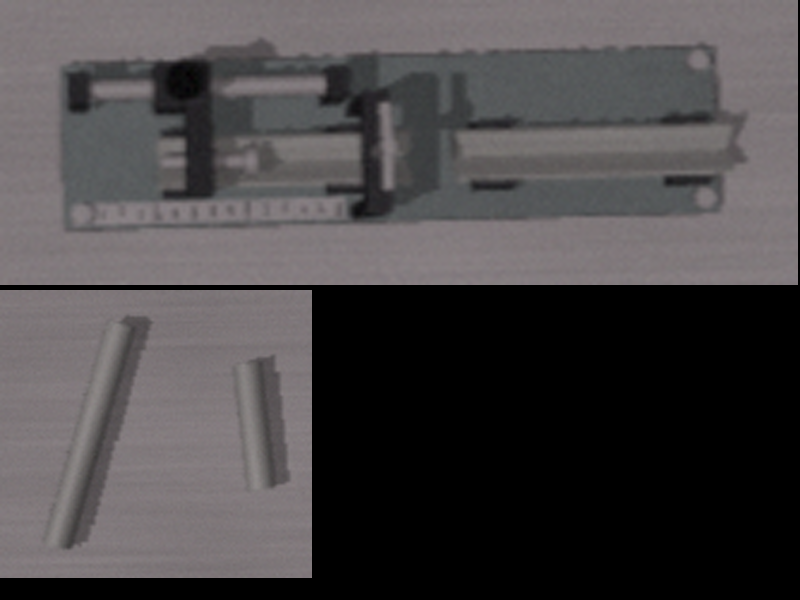

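The crop confirms (138,235): a plain grey long tube, about 200 x 25 mm by depth. The short offcut lies beside it. In the guide, the infeed is on the right, and the screw head is just to the right of the stop arm at about crop (255,160).

Run:
```python
from h import *
from scipy.optimize import least_squares
for n in('top','scene'):
    d=np.load('pics/%s0.npz'%n)['d']; P=cloud(n,d).reshape(-1,3)
    b=P[(abs(P[:,0]-.45)<.03)&(abs(P[:,1]-.1)<.1)&(abs(P[:,2])<.01)]; zb=np.median(b[:,2])
    q=P[(P[:,1]>-.19)&(P[:,1]<-.07)&(abs(P[:,0]-.557)<.03)&(P[:,2]-zb>.0165)&(P[:,2]-zb<.034)]
    f=lambda v:np.minimum(.018+abs(q[:,0]-v[0]-v[1]*(q[:,1]+.13)),.032)-(q[:,2]-zb)-v[2]
    s=least_squares(f,[.557,0,0],loss='soft_l1',f_scale=.001); print(n,'zb',zb,'V x at y=-.13, slope, dz',s.x.round(4),len(q))
    e=P[(P[:,2]-zb>.022)&(abs(P[:,0]-s.x[0])<.012)&(P[:,2]-zb<.034)]
    h,ed=np.histogram(e[:,1],bins=np.arange(-.24,.16,.006)); print([(round(a,3),int(k)) for a,k in zip(ed,h)])
    pl=P[(P[:,2]-zb>.008)&(P[:,2]-zb<.016)&(abs(P[:,0]-.557)<.07)&(P[:,1]>-.25)&(P[:,1]<.2)]
    print('plate y',np.percentile(pl[:,1],[.5,1,99,99.5]).round(4),'x',np.percentile(pl[:,0],[.5,1,99,99.5]).round(4))
    q=P[(abs(P[:,0]-.49)<.11)&(abs(P[:,1]-.4345)<.05)&(P[:,2]-zb>.012)]; w,V=np.linalg.eigh(np.cov(q[:,:2].T)); 
    top=q[q[:,2]-zb>.023]; print('conduit',q[:,:2].mean(0),V[:,1],'crest mean',top[:,:2].mean(0))
```

```text
top zb 0.0010625172594831583 V x at y=-.13, slope, dz [ 5.536e-01 -8.700e-03  4.000e-04] 868
[(np.float64(-0.24), 0), (np.float64(-0.234), 0), (np.float64(-0.228), 0), (np.float64(-0.222), 0), (np.float64(-0.216), 0), (np.float64(-0.21), 14), (np.float64(-0.204), 22), (np.float64(-0.198), 23), (np.float64(-0.192), 17), (np.float64(-0.186), 25), (np.float64(-0.18), 20), (np.float64(-0.174), 19), (np.float64(-0.168), 24), (np.float64(-0.162), 20), (np.float64(-0.156), 22), (np.float64(-0.15), 20), (np.float64(-0.144), 24), (np.float64(-0.138), 24), (np.float64(-0.132), 23), (np.float64(-0.126), 22), (np.float64(-0.12), 26), (np.float64(-0.114), 21), (np.float64(-0.108), 22), (np.float64(-0.102), 24), (np.float64(-0.096), 23), (np.float64(-0.09), 22), (np.float64(-0.084), 25), (np.float64(-0.078), 24), (np.float64(-0.072), 21), (np.float64(-0.066), 21), (np.float64(-0.06), 7), (np.float64(-0.054), 0), (np.float64(-0.048), 0), (np.float64(-0.042), 0), (np.float64(-0.036), 13), (np.float64(-0.03), 17), (np.float64(-0.024), 0), (np.float64(-0.018), 0), (np.float64(-0.012), 7), (np.float64(
[... 2004 characters left out ...]
 14), (np.float64(0.024), 13), (np.float64(0.03), 12), (np.float64(0.036), 11), (np.float64(0.042), 8), (np.float64(0.048), 5), (np.float64(0.054), 6), (np.float64(0.06), 3), (np.float64(0.066), 0), (np.float64(0.072), 0), (np.float64(0.078), 0), (np.float64(0.084), 3), (np.float64(0.09), 2), (np.float64(0.096), 11), (np.float64(0.102), 10), (np.float64(0.108), 0), (np.float64(0.114), 0), (np.float64(0.12), 0), (np.float64(0.126), 0), (np.float64(0.132), 0), (np.float64(0.138), 0), (np.float64(0.144), 0), (np.float64(0.15), 0)]
plate y [-0.2009 -0.1983  0.1561  0.157 ] x [0.5191 0.5204 0.6121 0.6126]
conduit [0.4980967  0.43935426] [-0.96011833  0.27959397] crest mean [0.49869669 0.43716652]
```

Request:
move_arm:
  plan: "0.06 -0.012 0 0 0 0 0.0854;0.06 -0.012 0 0 0 0 0.0854"

```text
time_s: 1.45
position: [0.2361, -0.4851, 0.2313]
tool_rot: [[0.975, 0.223, 0.0], [0.223, -0.975, -0.0], [0.0, 0.0, -1.0]]
ft_force: [0.3, -1.5, 0.5]
grip_width: 0.0852
gripper_force: 0.0
```

Request:
move_arm:
  plan: "0.032 -0.05 0 0 0 0 0.0854;0.032 -0.05 0 0 0 0 0.0854;0.032 -0.05 0 0 0 0 0.0854;0.032 -0.05 0 0 0 0 0.0854;0.032 -0.05 0 0 0 0 0.0854;0.032 -0.05 0 0 0 0 0.0854;0.032 -0.05 0 0 0 0 0.0854;0.032 -0.05 0 0 0 0 0.0854;0.032 -0.05 0 0 0 0 0.0854;0.032 -0.05 0 0 0 0 0.0854;0.032 -0.05 0 0 0 0 0.0854;0.032 -0.05 0 0 0 0 0.0854"

```text
time_s: 2.95
position: [0.4748, 0.1876, 0.2315]
tool_rot: [[0.974, 0.225, 0.001], [0.225, -0.974, -0.0], [0.001, 0.0, -1.0]]
ft_force: [1.2, -1.7, -0.5]
grip_width: 0.0852
gripper_force: 0.0
```

Request:
move_arm:
  plan: "0.032 -0.05 0 0 0 0 0.0854;0.032 -0.05 0 0 0 0 0.0854;0.03 -0.05 0 0 0 0 0.0854;0.03 -0.05 0 0 0 0 0.0854;0 0 0 0 0 -0.18 0.0854;0 0 0 0 0 -0.18 0.0854;0 0 0 0 0 -0.18 0.0854;0 0 0 0 0 -0.18 0.0854;0 0 0 0 0 -0.18 0.0854;0 0 0 0 0 -0.18 0.0854;0 0 0 0 0 -0.18 0.0854;0 0 0 0 0 -0.18 0.0854"

```text
time_s: 4.45
position: [0.5503, 0.4082, 0.2312]
tool_rot: [[-0.102, 0.995, -0.0], [0.995, 0.102, -0.0], [-0.0, -0.0, -1.0]]
ft_force: [-0.2, -0.5, 0.8]
grip_width: 0.0855
gripper_force: 0.0
```

Request:
move_arm:
  plan: "0 0 0 0 0 -0.18 0.0854;0 0 0 0 0 -0.18 0.0854;0 0 0 0 0 -0.18 0.0854;0 0 0 0 0 -0.18 0.0854;0 0 0 0 0 -0.18 0.0854;0 0 0 0 0 -0.18 0.0854;0 0 0 0 0 -0.11 0.0854;0 0 0 0 0 0 0.0854"

```text
time_s: 5.45
position: [0.5503, 0.4082, 0.2312]
tool_rot: [[-0.959, 0.282, -0.0], [0.282, 0.959, -0.0], [0.0, -0.0, -1.0]]
ft_force: [0.1, -0.4, 0.8]
grip_width: 0.0852
gripper_force: 0.0
```

Request:
move_arm:
  plan: "0.003 0.012 0 0 0 0 0.0854;0 0 0.06 0 0 0 0.0854;0 0 0.06 0 0 0 0.0854;0 0 0.06 0 0 0 0.0854;0 0 0.03 0 0 0 0.0854;0 0 0.018 0 0 0 0.0854;0 0 0 0 0 0 0.0854"

```text
time_s: 6.32
position: [0.5506, 0.4209, 0.0027]
tool_rot: [[-0.96, 0.281, -0.001], [0.281, 0.96, -0.0], [0.001, -0.001, -1.0]]
ft_force: [-0.4, -0.7, 1.4]
grip_width: 0.0854
gripper_force: 0.0
```

Request:
move_arm:
  plan: "0 0 0 0 0 0 0.015;0 0 0 0 0 0 0.015;0 0 0 0 0 0 0.015;0 0 0 0 0 0 0.015;0 0 0 0 0 0 0.015;0 0 0 0 0 0 0.015;0 0 0 0 0 0 0.015;0 0 0 0 0 0 0.015"
  grip_force: 70

```text
time_s: 7.32
position: [0.5511, 0.4208, 0.0044]
tool_rot: [[-0.96, 0.281, 0.001], [0.281, 0.96, 0.001], [-0.001, 0.001, -1.0]]
ft_force: [-0.7, -1.0, 5.2]
grip_width: 0.0229
gripper_force: 68.7
```

Request:
move_arm:
  plan: "0 0 -0.03 0 0 0 0.015;0 0 -0.03 0 0 0 0.015;0 0 0 0 0 0 0.015"

```text
time_s: 7.7
position: [0.5516, 0.421, 0.0651]
tool_rot: [[-0.96, 0.281, 0.004], [0.281, 0.96, 0.002], [-0.003, 0.003, -1.0]]
ft_force: [0.4, 1.1, -2.4]
grip_width: 0.0225
gripper_force: 68.9
```

Run:
```python
from h import *
o=env.observe(); print(o['position'],o['grip_width'],o['gripper_force'],o['ft_force'],o['wrist_torque'])
t,d=viewer.get_image('top'); s,e=viewer.get_image('scene'); np.savez('pics/l1.npz',d=d,e=e)
a=cv2.resize(t[150:310,70:230],(400,400),interpolation=cv2.INTER_CUBIC); b=cv2.resize(s[180:320,340:480],(400,400),interpolation=cv2.INTER_CUBIC)
cv2.imwrite('pics/l1.png',np.hstack([a,b])[...,::-1])
```

```text
[0.55164134 0.42101229 0.06513942] 0.022521324601264367 68.90744805335999 [ 0.40223703  1.08445996 -2.42244559] [-0.02422472 -0.14948127 -0.06861683]
```

View pics/l1.png

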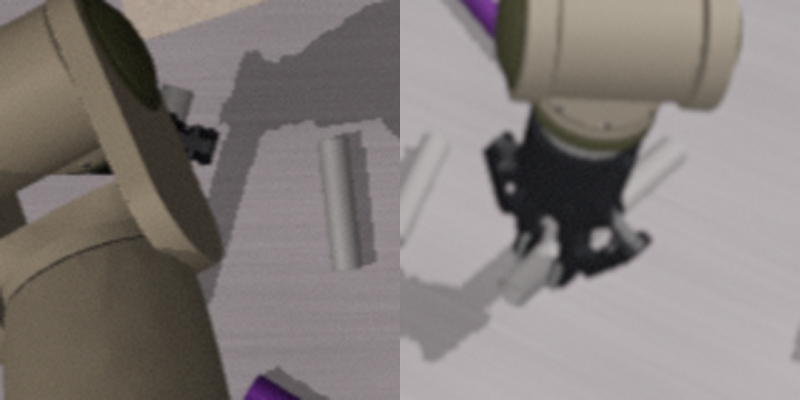

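The conduit is held near its far end: in the scene crop the rear end is at (530,280) and the front emerges at (655,165). Next I check tilt and the offset along the tube.

```bash
cat > tube.py <<'E'
from h import *
def tubefit(d,n,tcp,xd,zoff):
    """points near expected axis line, tool x = xd (2d), report (s, lateral, z) samples of the crest"""
    P=cloud(n,d).reshape(-1,3); r=P-tcp; s=r[:,:2]@xd; l=r[:,:2]@[-xd[1],xd[0]]
    m=(abs(l)<.02)&(s>-.06)&(s<.19)&(abs(P[:,2]-zoff)<.03); 
    s,l,z=s[m],l[m],P[m,2]
    for a in np.arange(-.06,.19,.01):
        k=(s>=a)&(s<a+.01)
        if k.sum()>4: print(round(a+.005,3),k.sum(),'lat',l[k].min().round(4),l[k].max().round(4),'ztop',np.percentile(z[k],90).round(4))
    print('s range',s.min() if len(s) else None,s.max() if len(s) else None)
E
python3 - <<'E'
from tube import *
f=np.load('pics/l1.npz'); o=env.observe()
for n,k in(('scene','e'),('top','d')): print(n); tubefit(f[k],n,o['position'],o['tool_rot'][:2,0],.075)
E
```

```text
scene
-0.045 6 lat -0.0142 0.0091 ztop 0.0774
-0.035 89 lat -0.0145 0.0101 ztop 0.0812
-0.025 59 lat -0.0145 0.0102 ztop 0.0821
-0.015 120 lat -0.0199 0.0199 ztop 0.0968
-0.005 70 lat -0.0198 0.02 ztop 0.0982
0.005 47 lat -0.0058 0.0128 ztop 0.0983
0.015 10 lat 0.001 0.0096 ztop 0.081
0.045 9 lat -0.0142 -0.0109 ztop 0.0763
0.085 15 lat -0.0143 -0.0053 ztop 0.0795
0.095 27 lat -0.0132 -0.001 ztop 0.0794
0.105 31 lat -0.0143 0.0016 ztop 0.0819
0.115 35 lat -0.0129 0.0048 ztop 0.08
0.125 43 lat -0.0136 0.0087 ztop 0.081
0.135 40 lat -0.0135 0.0101 ztop 0.0795
0.145 37 lat -0.013 0.0091 ztop 0.0801
0.155 40 lat -0.0135 0.0099 ztop 0.0796
0.165 6 lat -0.0128 0.0083 ztop 0.0775
s range -0.04079819126478076 0.16159776806974518
top
-0.035 61 lat -0.0122 0.0113 ztop 0.0883
-0.025 53 lat -0.0074 0.0117 ztop 0.0872
-0.015 15 lat 0.0023 0.0172 ztop 0.085
s range -0.03909743348005576 -0.008785987752424024
```

Request:
move_arm:
  plan: "0 0 -0.015 0 0 0.08 0.015;0 0 -0.015 0 0 0.128 0.015;0 0 -0.015 0 0 0.128 0.015;0 0 -0.015 0 0 0.128 0.015;0 0 -0.015 0 0 0.128 0.015;0 0 -0.015 0 0 0.128 0.015;0 0 -0.015 0 0 0.128 0.015;0 0 -0.015 0 0 0.128 0.015;0 0 0 0 0 0.128 0.015;0 0 0 0 0 0.128 0.015;0 0 0 0 0 0.048 0.015;0 0 0 0 0 0 0.015"

```text
time_s: 9.3
position: [0.5504, 0.4203, 0.1812]
tool_rot: [[-0.006, 1.0, -0.003], [1.0, 0.006, -0.002], [-0.002, -0.003, -1.0]]
ft_force: [0.3, -1.0, -1.6]
grip_width: 0.0229
gripper_force: 69.0
```

Request:
move_arm:
  plan: "-0.03 0 0 0 0 0 0.015;-0.05 0 0 0 0 0 0.015;-0.06 0 0 0 0 0 0.015;-0.06 0 0 0 0 0 0.015;-0.06 0 0 0 0 0 0.015;-0.06 0 0 0 0 0 0.015;-0.06 0 0 0 0 0 0.015;-0.06 0 0 0 0 0 0.015;-0.06 0 0 0 0 0 0.015;-0.06 0 0 0 0 0 0.015;-0.05 0 0 0 0 0 0.015;-0.03 0 0 0 0 0 0.015"

```text
time_s: 10.8
position: [0.5541, -0.2219, 0.1822]
tool_rot: [[-0.005, 1.0, -0.001], [1.0, 0.005, 0.001], [0.001, -0.001, -1.0]]
ft_force: [0.1, 1.0, -1.9]
grip_width: 0.0225
gripper_force: 68.9
```

Request:
move_arm:
  plan: "-0.014 0.001 0.03 0 0 0 0.015;0 0 0.05 0 0 0 0.015;0 0 0.04 0 0 0 0.015;0 0 0.022 0 0 0 0.015;0 0 0 0 0 0 0.015;0 0 0 0 0 0 0.015"

```text
time_s: 11.55
position: [0.5561, -0.2337, 0.0421]
tool_rot: [[-0.007, 1.0, 0.001], [1.0, 0.007, -0.001], [-0.001, 0.001, -1.0]]
ft_force: [0.4, 0.0, -2.9]
grip_width: 0.0225
gripper_force: 69.0
```

Run:
```python
from tube import *
o=env.observe(); print(o['position'],o['ft_force'])
t,d=viewer.get_image('top'); s,e=viewer.get_image('scene'); np.savez('pics/l2.npz',d=d,e=e)
tubefit(d,'top',o['position'],o['tool_rot'][:2,0],o['position'][2]+.01)
a=cv2.resize(t[150:250,330:490],(640,400),interpolation=cv2.INTER_CUBIC)
cv2.imwrite('pics/l2.png',a[...,::-1])
```

```text
[ 0.5561327  -0.23366595  0.04207847] [ 0.43771511  0.00295848 -2.85316677]
-0.005 49 lat -0.0128 0.008 ztop 0.0662
0.005 71 lat -0.0165 0.02 ztop 0.071
0.015 109 lat -0.019 0.0166 ztop 0.0734
0.025 74 lat -0.0135 0.0154 ztop 0.0647
0.035 82 lat -0.0165 0.0189 ztop 0.0641
0.045 90 lat -0.0169 0.0187 ztop 0.064
0.055 86 lat -0.0115 0.0186 ztop 0.0642
0.065 77 lat -0.0117 0.0146 ztop 0.0634
0.075 68 lat -0.0124 0.0144 ztop 0.064
0.085 83 lat -0.0124 0.0161 ztop 0.0635
0.095 78 lat -0.0133 0.0159 ztop 0.0636
0.105 72 lat -0.0106 0.0155 ztop 0.0627
0.115 72 lat -0.0108 0.0156 ztop 0.0626
0.125 79 lat -0.0114 0.0152 ztop 0.0631
0.135 75 lat -0.0116 0.015 ztop 0.0632
0.145 81 lat -0.0121 0.0186 ztop 0.0627
0.155 101 lat -0.0153 0.0183 ztop 0.0622
0.165 92 lat -0.0153 0.0199 ztop 0.0589
0.175 27 lat -0.0109 0.0161 ztop 0.031
s range -0.011520000364260801 0.17556258927004098
```

View pics/l2.png

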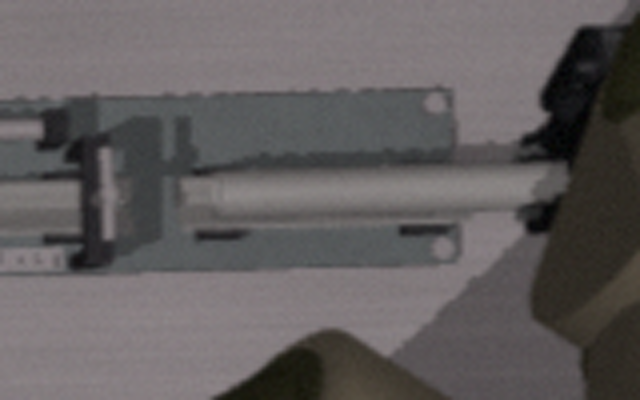

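The conduit lies straight over the infeed trough, with its front end at crop (185,190) just short of the gap and the gripper behind the trough. I lower it now.

Request:
move_arm:
  plan: "0 0 0.006 0 0 0 0.015;0 0 0.004 0 0 0 0.015;0 0 0.002 0 0 0 0.015;0 0 0 0 0 0 0.015"

```text
time_s: 12.15
position: [0.5556, -0.2334, 0.0296]
tool_rot: [[-0.006, 1.0, -0.0], [1.0, 0.006, 0.0], [0.0, -0.0, -1.0]]
ft_force: [-2.1, 1.1, 1.7]
grip_width: 0.0226
gripper_force: 69.7
```

Request:
move_arm:
  plan: "0 0 0.001 0 0 0 0.015;0 0 0.001 0 0 0 0.015;0 0 0 0 0 0 0.015"

```text
time_s: 12.52
position: [0.5557, -0.2336, 0.0286]
tool_rot: [[-0.006, 1.0, 0.001], [1.0, 0.006, -0.001], [-0.001, 0.001, -1.0]]
ft_force: [-5.3, 0.6, 12.1]
grip_width: 0.0226
gripper_force: 70.7
```

Request:
move_arm:
  plan: "0 0 0 0 0 0 0.03;0 0 0 0 0 0 0.045;0 0 0 0 0 0 0.06;0 0 0 0 0 0 0.06;0 0 0 0 0 0 0.06;0 0 -0.03 0 0 0 0.06;0 0 -0.04 0 0 0 0.06;-0.04 0 0 0 0 0 0;-0.04 0 0 0 0 0 0;0 0 0 0 0 0 0"
  grip_force: 40

```text
time_s: 13.78
position: [0.5559, -0.3158, 0.0971]
tool_rot: [[-0.003, 1.0, 0.0], [1.0, 0.003, -0.001], [-0.001, 0.0, -1.0]]
ft_force: [-0.3, 0.5, 0.2]
grip_width: 0.0056
gripper_force: 0.0
```

Run:
```python
from tube import *
o=env.observe(); print(o['position'],o['ft_force'],o['grip_width'])
t,d=viewer.get_image('top'); s,e=viewer.get_image('scene'); np.savez('pics/l3.npz',d=d,e=e)
for n,D,zb in(('top',d,.001),('scene',e,-.0028)):
    print(n)
    P=cloud(n,D).reshape(-1,3); P[:,2]-=zb
    q=P[(P[:,2]>.034)&(P[:,2]<.054)&(abs(P[:,0]-.555)<.02)&(P[:,1]<-.05)&(P[:,1]>-.33)]
    print(len(q),'y',q[:,1].min(),q[:,1].max())
    for a in np.arange(-.3,-.05,.03):
        k=q[(q[:,1]>a)&(q[:,1]<a+.03)]
        if len(k)>8: print(round(a+.015,3),len(k),'x',k[:,0].min().round(4),k[:,0].max().round(4),'ztop',np.percentile(k[:,2],95).round(4))
a=cv2.resize(t[150:250,280:520],(800,333),interpolation=cv2.INTER_CUBIC)
cv2.imwrite('pics/l3.png',a[...,::-1])
```

```text
[ 0.55585499 -0.31581909  0.0970551 ] [-0.29135592  0.51799228  0.23866519] 0.00560249406258865
top
1199 y -0.2712086506763591 -0.07121802810375223
-0.285 10 x 0.5464 0.5648 ztop 0.0486
-0.255 173 x 0.5428 0.5657 ztop 0.0499
-0.225 182 x 0.5418 0.5664 ztop 0.0499
-0.195 183 x 0.5419 0.5665 ztop 0.0494
-0.165 177 x 0.5421 0.5654 ztop 0.0503
-0.135 183 x 0.5409 0.5657 ztop 0.0498
-0.105 177 x 0.5413 0.5642 ztop 0.0498
-0.075 114 x 0.5416 0.5651 ztop 0.0497
scene
631 y -0.26968629467750527 -0.06877496558328443
-0.255 88 x 0.5459 0.5683 ztop 0.0495
-0.225 90 x 0.5446 0.5693 ztop 0.05
-0.195 88 x 0.5445 0.5676 ztop 0.0491
-0.165 99 x 0.5454 0.5692 ztop 0.0506
-0.135 96 x 0.5446 0.5681 ztop 0.049
-0.105 97 x 0.545 0.5666 ztop 0.0496
-0.075 73 x 0.5424 0.567 ztop 0.0502
```

View pics/l3.png

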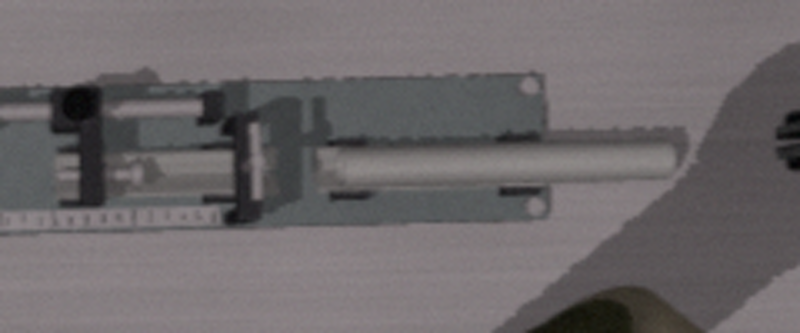

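The conduit is seated level in the infeed trough: crop (325,165) to (675,160), guide x about -124 mm. The screw head shows near crop (145,170). The gripper is clear at the right.

Run:
```python
from h import *
print('head px',atz('top',(325,201),.042))
for n,k,zb in(('top','d',.001),('scene','e',-.0028)):
    P=cloud(n,np.load('pics/l3.npz')[k]).reshape(-1,3); P[:,2]-=zb
    q=P[(abs(P[:,0]-.5535)<.010)&(P[:,1]>.0)&(P[:,1]<.12)]
    print(n,[(round(a,3),q[(q[:,1]>a)&(q[:,1]<a+.004),2].max().round(3)) for a in np.arange(0,.12,.004) if ((q[:,1]>a)&(q[:,1]<a+.004)).any()])
```

```text
head px [0.55227739 0.04568553 0.042     ]
top [(np.float64(0.0), np.float64(0.03)), (np.float64(0.004), np.float64(0.028)), (np.float64(0.008), np.float64(0.032)), (np.float64(0.012), np.float64(0.031)), (np.float64(0.016), np.float64(0.031)), (np.float64(0.02), np.float64(0.03)), (np.float64(0.024), np.float64(0.031)), (np.float64(0.028), np.float64(0.029)), (np.float64(0.032), np.float64(0.031)), (np.float64(0.036), np.float64(0.031)), (np.float64(0.04), np.float64(0.031)), (np.float64(0.044), np.float64(0.031)), (np.float64(0.048), np.float64(0.044)), (np.float64(0.052), np.float64(0.047)), (np.float64(0.056), np.float64(0.045)), (np.float64(0.06), np.float64(0.042)), (np.float64(0.064), np.float64(0.041)), (np.float64(0.068), np.float64(0.04)), (np.float64(0.072), np.float64(0.053)), (np.float64(0.076), np.float64(0.054)), (np.float64(0.08), np.float64(0.054)), (np.float64(0.084), np.float64(0.056)), (np.float64(0.088), np.float64(0.052)), (np.float64(0.092), np.float64(0.041)), (np.float64(0.096), np.float64(0.044)), (np.float64(0.1), np.float64(0.041)), (np.float64(0.104), np.
[... 591 characters left out ...]
(0.044), np.float64(0.03)), (np.float64(0.048), np.float64(0.042)), (np.float64(0.052), np.float64(0.045)), (np.float64(0.056), np.float64(0.046)), (np.float64(0.06), np.float64(0.042)), (np.float64(0.064), np.float64(0.042)), (np.float64(0.068), np.float64(0.042)), (np.float64(0.076), np.float64(0.054)), (np.float64(0.08), np.float64(0.055)), (np.float64(0.084), np.float64(0.056)), (np.float64(0.088), np.float64(0.054)), (np.float64(0.092), np.float64(0.04)), (np.float64(0.096), np.float64(0.042)), (np.float64(0.1), np.float64(0.04)), (np.float64(0.104), np.float64(0.04)), (np.float64(0.108), np.float64(0.015)), (np.float64(0.112), np.float64(0.015)), (np.float64(0.116), np.float64(0.015))]
```

Request:
move_arm:
  plan: "0 -0.001 0.03 0 0 0 0;0 0 0.025 0 0 0 0;0 0 0.008 0 0 0 0;0.015 0 0 0 0 0 0;0.01 0 0 0 0 0 0;0 0 0 0 0 0 0"

```text
time_s: 14.62
position: [0.5555, -0.2874, 0.0353]
tool_rot: [[-0.007, 1.0, 0.001], [1.0, 0.007, -0.001], [-0.001, 0.001, -1.0]]
ft_force: [0.3, -0.3, -0.7]
grip_width: -0.0002
gripper_force: 0.0
```

Request:
move_arm:
  plan: "0.002 0 0 0 0 0 0;0.002 0 0 0 0 0 0;0.003 0 0 0 0 0 0;0.005 0 0 0 0 0 0;0.008 0 0 0 0 0 0;0.008 0 0 0 0 0 0;0.008 0 0 0 0 0 0;0.008 0 0 0 0 0 0;0.008 0 0 0 0 0 0;0.006 0 0 0 0 0 0;0.004 0 0 0 0 0 0;0 0 0 0 0 0 0"

```text
time_s: 16.12
position: [0.5547, -0.2258, 0.0342]
tool_rot: [[-0.006, 1.0, 0.0], [1.0, 0.006, 0.001], [0.001, 0.0, -1.0]]
ft_force: [0.2, -0.3, -0.3]
grip_width: -0.0002
gripper_force: 0.0
```

```bash
cat > chk.py <<'E'
from tube import *
import sys
o=env.observe(); print(o['position'],o['ft_force'])
t,d=viewer.get_image('top'); s,e=viewer.get_image('scene')
for n,D,zb in(('top',d,.001),('scene',e,-.0028)):
    P=cloud(n,D).reshape(-1,3); P[:,2]-=zb
    q=P[(P[:,2]>.040)&(P[:,2]<.053)&(abs(P[:,0]-.5545)<.011)&(P[:,1]<.1)&(P[:,1]>-.33)]
    h=sorted(q[:,1]); g=[(round(a,4),round(b,4)) for a,b in zip(h,h[1:]) if b-a>.004]; print(n,'y',h[0],h[-1],'gaps',g,'ztop',np.median(q[:,2]))
a=cv2.resize(t[150:250,280:520],(800,333),interpolation=cv2.INTER_CUBIC)
cv2.imwrite('pics/%s.png'%sys.argv[1],a[...,::-1])
E
python3 chk.py l4
```

```text
[ 0.5547385  -0.22577266  0.03424405] [ 0.16365708 -0.3189709  -0.28886642]
top y -0.22031370352785498 0.09659288643426424 gaps [(np.float64(-0.022), np.float64(0.0517))] ztop 0.0466947745112724
scene y -0.2183239028986938 0.09999659095507969 gaps [(np.float64(-0.0281), np.float64(0.0521)), (np.float64(0.061), np.float64(0.0726)), (np.float64(0.0726), np.float64(0.0767))] ztop 0.046579637181603205
```

Request:
move_arm:
  plan: "0.003 0 0 0 0 0 0;0.006 0 0 0 0 0 0;0.007 0 0 0 0 0 0;0.007 0 0 0 0 0 0;0.007 0 0 0 0 0 0;0.007 0 0 0 0 0 0;0.006 0 0 0 0 0 0;0.005 0 0 0 0 0 0;0.003 0 0 0 0 0 0;0.002 0 0 0 0 0 0;0.001 0 0 0 0 0 0;0 0 0 0 0 0 0"

```text
time_s: 17.73
position: [0.5543, -0.1724, 0.0343]
tool_rot: [[-0.006, 1.0, -0.0], [1.0, 0.006, 0.0], [0.0, -0.0, -1.0]]
ft_force: [-0.2, -0.0, -1.1]
grip_width: 0.0002
gripper_force: 0.2
```

```bash
python3 chk.py l5
```

```text
[ 0.55433887 -0.17235031  0.03434567] [-0.18381414 -0.01619162 -1.12941575]
top y -0.16647289084223826 0.0965863174006903 gaps [(np.float64(-0.0216), np.float64(-0.0045)), (np.float64(0.0384), np.float64(0.0516))] ztop 0.04705728894370257
scene y -0.16457071132166473 0.0967532787226595 gaps [(np.float64(-0.0274), np.float64(-0.0104)), (np.float64(0.0407), np.float64(0.0529)), (np.float64(0.0619), np.float64(0.0721)), (np.float64(0.0721), np.float64(0.0761)), (np.float64(0.0916), np.float64(0.0968))] ztop 0.046707881138184575
```

View pics/l5.png

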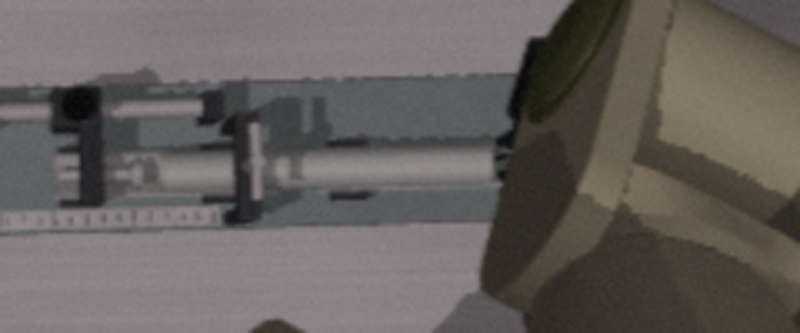

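The conduit is through under the stirrup. Its end is at crop about (160,170), and about 10 mm of gap remains to the head at (140,170). From here I push slowly.

Request:
move_arm:
  plan: "0.001 0 0 0 0 0 0;0.001 0 0 0 0 0 0;0.001 0 0 0 0 0 0;0.001 0 0 0 0 0 0;0.001 0 0 0 0 0 0;0.001 0 0 0 0 0 0;0.001 0 0 0 0 0 0;0.0005 0 0 0 0 0 0;0 0 0 0 0 0 0"

```text
time_s: 18.95
position: [0.5543, -0.1648, 0.0343]
tool_rot: [[-0.006, 1.0, -0.0], [1.0, 0.006, 0.0], [0.0, -0.0, -1.0]]
ft_force: [-0.5, -0.7, -0.6]
grip_width: 0.0003
gripper_force: 0.6
```

```bash
python3 chk.py l6
```

```text
[ 0.55428531 -0.16481945  0.03431958] [-0.49962363 -0.67340218 -0.58436713]
top y -0.15858699201537943 0.09658361807605866 gaps [(np.float64(-0.0219), np.float64(-0.0047)), (np.float64(0.0461), np.float64(0.0517)), (np.float64(0.062), np.float64(0.066))] ztop 0.046861277779473125
scene y -0.1598671281861269 0.09798323843765562 gaps [(np.float64(-0.028), np.float64(-0.0096)), (np.float64(0.0632), np.float64(0.0684))] ztop 0.04659927182714772
```

Request:
move_arm:
  plan: "0.0005 0 0 0 0 0 0;0.0005 0 0 0 0 0 0;0.0005 0 0 0 0 0 0;0.0005 0 0 0 0 0 0;0 0 0 0 0 0 0"

```text
time_s: 19.68
position: [0.5543, -0.1629, 0.0343]
tool_rot: [[-0.006, 1.0, -0.0], [1.0, 0.006, 0.0], [0.0, -0.0, -1.0]]
ft_force: [-0.6, -1.4, -0.1]
grip_width: -0.0
gripper_force: 0.8
```

Request:
move_arm:
  plan: "0.0005 0 0 0 0 0 0;0.0005 0 0 0 0 0 0;0 0 0 0 0 0 0"

```text
time_s: 20.05
position: [0.5543, -0.1619, 0.0343]
tool_rot: [[-0.006, 1.0, -0.0], [1.0, 0.006, 0.0], [0.0, -0.0, -1.0]]
ft_force: [-0.2, -1.8, -0.4]
grip_width: -0.0001
gripper_force: 0.8
```

Request:
move_arm:
  plan: "0.0005 0 0 0 0 0 0;0 0 0 0 0 0 0"

```text
time_s: 20.3
position: [0.5543, -0.1614, 0.0343]
tool_rot: [[-0.006, 1.0, -0.0], [1.0, 0.006, 0.0], [0.0, -0.0, -1.0]]
ft_force: [-0.2, -1.7, -1.1]
grip_width: 0.0004
gripper_force: 0.8
```

Request:
move_arm:
  plan: "0.0005 0 0 0 0 0 0;0 0 0 0 0 0 0"

```text
time_s: 20.55
position: [0.5543, -0.1609, 0.0343]
tool_rot: [[-0.006, 1.0, -0.0], [1.0, 0.006, 0.0], [0.0, -0.0, -1.0]]
ft_force: [-0.9, -2.5, -0.1]
grip_width: -0.0002
gripper_force: 0.8
```

```bash
python3 chk.py l7
```

```text
[ 0.55427122 -0.16089415  0.03433958] [-0.88052489 -2.4947397  -0.0932065 ]
top y -0.1547025929888491 0.09860654130136448 gaps [(np.float64(-0.0222), np.float64(-0.0044)), (np.float64(0.0905), np.float64(0.0986))] ztop 0.04689214787780213
scene y -0.15359060712905517 0.09812406257254609 gaps [(np.float64(-0.0276), np.float64(-0.0107)), (np.float64(0.0588), np.float64(0.0714)), (np.float64(0.0714), np.float64(0.077))] ztop 0.046565242989017194
```

Request:
move_arm:
  plan: "0.0005 0 0 0 0 0 0;0 0 0 0 0 0 0"

```text
time_s: 20.9
position: [0.5543, -0.1604, 0.0343]
tool_rot: [[-0.006, 1.0, -0.0], [1.0, 0.006, 0.0], [0.0, -0.0, -1.0]]
ft_force: [-0.9, -1.7, -0.3]
grip_width: 0.0001
gripper_force: 0.9
```

Request:
move_arm:
  plan: "0.0005 0 0 0 0 0 0;0 0 0 0 0 0 0"

```text
time_s: 21.15
position: [0.5543, -0.1599, 0.0343]
tool_rot: [[-0.006, 1.0, -0.0], [1.0, 0.006, 0.0], [0.0, -0.0, -1.0]]
ft_force: [-1.2, -2.4, 0.2]
grip_width: 0.0001
gripper_force: 0.9
```

Request:
move_arm:
  plan: "0.0005 0 0 0 0 0 0;0 0 0 0 0 0 0"

```text
time_s: 21.4
position: [0.5543, -0.1596, 0.0343]
tool_rot: [[-0.006, 1.0, 0.0], [1.0, 0.006, -0.0], [-0.0, 0.0, -1.0]]
ft_force: [-1.2, -3.9, -1.7]
grip_width: 0.0001
gripper_force: 1.7
```

Request:
move_arm:
  plan: "0.0004 0 0 0 0 0 0;0 0 0 0 0 0 0"

```text
time_s: 21.65
position: [0.5544, -0.1596, 0.0344]
tool_rot: [[-0.006, 1.0, 0.0], [1.0, 0.006, -0.001], [-0.001, 0.0, -1.0]]
ft_force: [-0.9, -5.2, -0.3]
grip_width: 0.0004
gripper_force: 2.8
```

The force rises with no further motion, so the end is against the screw head. I back off.

Request:
move_arm:
  plan: "-0.002 0 0 0 0 0 0;-0.01 0 0 0 0 0 0;-0.03 0 0 0 0 0 0;-0.03 0 -0.03 0 0 0 0;-0.05 0 -0.05 0 0 0 0;-0.06 0 -0.06 0 0 0 0;0 0 0 0 0 0 0;0 0 0 0 0 0 0"

```text
time_s: 22.65
position: [0.5548, -0.3188, 0.1517]
tool_rot: [[-0.006, 1.0, -0.001], [1.0, 0.006, 0.002], [0.002, -0.001, -1.0]]
ft_force: [-0.5, -0.0, -0.6]
grip_width: 0.0002
gripper_force: 0.0
```

```bash
python3 chk.py l8
python3 - <<'E'
import cv2
a=cv2.imread('pics/l8.png'); b=cv2.imread('pics/l5.png'); cv2.imwrite('pics/l9.png',cv2.resize(cv2.vconcat([a[60:250],b[60:250]])[:, :550],(800,553)))
E
```

```text
[ 0.55475852 -0.31883138  0.15166231] [-0.47844091 -0.04757976 -0.55680527]
top y -0.1484899523301712 0.09665115501364117 gaps [(np.float64(-0.0219), np.float64(-0.0042)), (np.float64(0.0926), np.float64(0.0967))] ztop 0.046981250977110756
scene y -0.14876644006100062 0.09795931021878433 gaps [(np.float64(-0.0265), np.float64(-0.0082)), (np.float64(0.0641), np.float64(0.0734))] ztop 0.04653444934388705
```

View pics/l9.png

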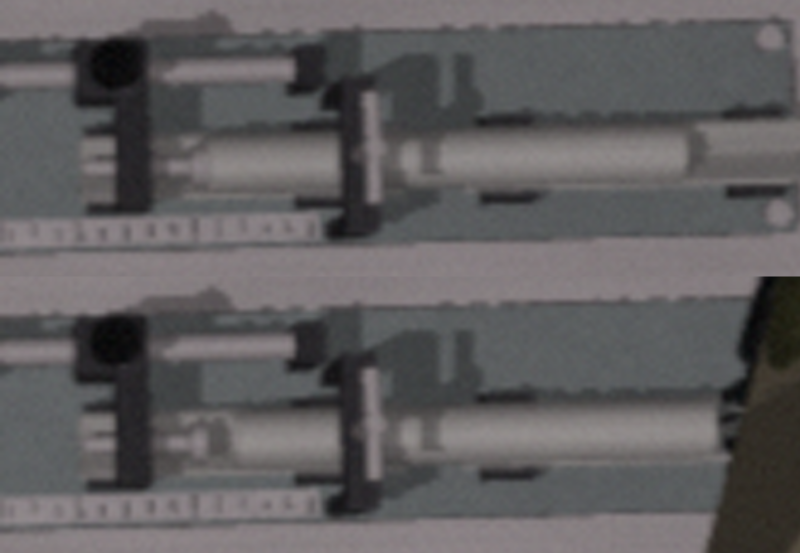

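The conduit lies in both troughs with its end touching the screw head at (203,160), and the stop (130,130) is unmoved compared with before. I hand in.

```bash
python3 -c "
from rig import env
print(env.close_job())"
```

```text
the job is handed in; nothing more can be done
None
```

The long conduit lies in both troughs with its end against the stop's screw head, the stop does not appear to have moved, the gripper is clear, and the job is handed in; the judge returned no verdict.

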